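Set the slide-rack feed lane with its eccentric and prove it with the gauge

ROBOT

A 7-joint arm with a two-finger parallel gripper is mounted at the origin on the work surface. World frame = base frame: x ahead of the robot, y to its left, z up, the work surface at z = 0. Lengths are in m, angles in rad, forces in N, time in s.
With the tool pointing down it reaches from about 0.4 to 0.875 m from the base axis. Payload 19.3 kg.
Tool frame: the origin (TCP) lies at the very end of the fingers, on their centre line; the grasp point (between the pads) lies bot.grasp_offset behind it (bot.grasp_offset is the distance from the TCP to the grasp point, in m); z points along the fingers, y is the direction in which the jaws open and shut (so a half turn about z gives the same grasp; the last joint's range is limited). The gripper opens to 85 mm and grips with 20 to 120 N. Pads are 22 mm wide; open, the fingers measure 114 mm over their backs; the gripper's body (76 mm by 85 mm) begins 54 mm behind the grasp point. The pads swing forward as they close: fully open they stand 13 mm farther back than shut.
Start: joints at [1.159, 0.521, -0.036, 1.599, 0.021, 1.021, -0.113], TCP at [0.209, -0.589, 0.231] pointing down, gripper open.
Joint ranges: [-2.91, 2.91], [-0.3, 2.13], [-1.5, 1.42], [0.17, 2.43], [-1.26, 4.41], [0.16, 1.93], [-2.52, 2.52]. Speed limits (rad/s): [1.89, 1.89, 2.39, 2.39, 3.01, 3.01, 3.01].

INTERFACE

Orientations are given as [roll, pitch, yaw] about the fixed x, y, z axes, in that order (R = Rz(yaw) Ry(pitch) Rx(roll)).
In Python, from workcell import bot gives the robot as it stands. The module is installed in compiled form; this text tells all that it offers.
- The arm moves only by the shell command python3 -m handwheel 'ROWS' [OPENING] [FORCE]. ROWS is JSON, a list of rows, each a list of 6 numbers: the shift along the tool's x, y, z as a fraction of full scale, then the turn, a rotation vector about the tool's x, y, z as a fraction of full scale. In form: [[x, y, z, rx, ry, rz], ...]. A call has 1 to 8 rows; each row shifts and turns the commanded pose from where the row before left it, along the tool's axes as they then stand; what a row does not reach is not made up. Full scale, the value 1, is 0.025 m for a shift and 360 degrees for a turn. A row lasts 1/8 s, in which the tool goes at most 62.5 mm and 10.7 degrees, less where a joint would pass 70% of its speed; a pose out of reach is approached as far as the arm can. A call with a number of a shift or a turn outside -1 to 1 is refused whole. A call with a gripper value outside its range is refused whole. OPENING is the closure, from -1 (fully open) to 1 (shut), set as the call begins (- or left out, the last holds). The fingers move at their own pace and stop on an object; FORCE is the grip in N (left out, the last holds). Time passes only in rows, so rows that do not move let the fingers close. It gives the time, the measured TCP pose, the force and the opening at its end, in the units of the state.
- bot.observe(): the state, without advancing time (a new reading comes with each control period).
- bot.grab_frame(name): name is "side" or "top" or "wrist"; returns a dict with "pixels" (420x560x3 uint8, blue, green, red), "vertical_fov" (degrees; the focal length in pixels is half the picture's height over the tangent of half this angle, whatever the lens; pixels are square), "cx", "cy" (the principal point, pixels), "R" (3x3) and "t" (3): a world point X has camera coordinates R X + t. Camera axes: x right, y down, z forward; pixel columns grow to the right and rows downward; lengths in m; the calibration is good to about 2 mm. A picture is of the moment at which its call begins. There is no depth.
- bot.job_done(): hands the job in, once; it reports no verdict.
Trained networks look in a picture, given as the dict that the camera call returned (one of the last four; its "shot" number tells which), for a name from the list of things; names that differ only in an ending like _2 or _b are one class to them, and where a whole thing is asked for, a point or a joint stands for the part that bears it (a point fixed in the world has none). Each returns a list of dicts, best first, with "score" (0 to 1); they miss things now and then, are a little off and sometimes report something else, mostly with a low value. They report only what shows in the picture. A call takes as long as a camera call. They do not tell look-alikes from the thing itself.
- bot.trace(picture, thing): "region" (420x560 bool, what is visible of it) and "point" ([column, row] in pixels, amid what is visible of it).
The state is a dict: "clock": time; "qpos": joint angles; "qd": joint speeds; "joint_efforts": joint torques, N m; "position": TCP position; "tool_rot": TCP orientation; "force": force on the tool from outside, world axes, zero at the start; "moment": the same for the moment, N m; "grip_width": finger opening in m.
Only numpy, scipy, OpenCV 4.12 (cv2) and the standard library are available. Lean on these libraries where they do the work, as an engineer would, in place of code of your own. Each camera call takes 0.05 s, during which the arm holds its last target.

TASK

The feed lane is set too wide. First turn the eccentric by pushing its lever until the lane is just a little wider than the gauge, about 2 mm of play; then, with the lane so set, slide the gauge along the plate through the lane until its nose is fully home against the end stop. Do not lift the gauge off the plate, leave the setting as it is, and do not disturb the bottle, beaker, screwdriver or steel roller standing round the lane.

Things in the scene. Friction and masses are not known exactly. Their poses are not given: they have to be found in the camera images.
- lane: feed lane: dark steel plate, x -100 to +100, y -130 to +250 mm, 10 mm thick; origin at bench level. The lane runs along y, open at +y. Fixed fence on the far (+x) side, inner face x = +70 mm, y -95 to +245; facing it the movable side guide (jaw), y -80 to +80 with a flared lead-in to +115, face at x = -14 mm + jaw value. Fence, guide and end stop rise 40 mm above the bench, the eccentric's hub and bolt 60 mm.
- lane_end (a point): point on the plate's top at the foot of the lane's end stop (face at y = -90 mm of the lane's frame, x = +39 mm); axes as the lane's. The gauge comes from its +y side; when fully home the gauge's post axis is 60 mm from it along y.
- jaw (a joint): travel of the movable guide towards the fence, m: width of the lane = 84 mm - this value (0 is widest). The gauge's faces, plate, fence and guide are polished (friction about 0.2). The guide is driven only by the eccentric and cannot be pushed by light forces (under about 20 N).
- cam (a joint): angle of the eccentric and its lever, rad, 0 to 1.9, growing anticlockwise seen from above; growing closes the lane: jaw = 13.7 mm x cam. Stiff: takes about 3 N at the knob, and stays where it is left.
- cam_bolt (a point): axis of the eccentric's bolt (vertical), at x = -43 mm, y = 0 of the lane's frame, 55 mm above the bench. The lever's knob is 100 mm from it, at angle 125 deg + cam from the lane's +x axis (towards +y).
- lever_knob (a point): centre of the upright black round knob at the end of the eccentric's lever: 22 mm diameter, its underside 49 mm and its top 99 mm above the bench, this point 75 mm. The flat lever bar beneath it is 16 mm wide, 43 to 51 mm above the bench.
- gauge_post (a point): centre of the upright post (22 mm dia.) on the loose aluminium gauge, 0.42 kg: post 25 to 70 mm above the gauge's underside, this point at 47.5 (57.5 mm above the bench when on the plate). Gauge 60 mm wide (x), 120 long (y), 25 high, centred on the post; its -y end, towards the end stop, is a round nose of 30 mm radius. Starts on the plate near the fence, outside the lead-in.
- reagent: amber reagent bottle, 64 mm diameter, 150 mm tall, loose bystander; origin at the centre of its underside
- beaker: clear beaker, 70 mm wide, 90 mm tall, loose bystander; origin at the centre of its underside
- driver: screwdriver lying flat, 180 mm long, loose bystander; origin at the centre of its underside (at mid-length)
- spare_roller: spare steel roller standing on end, 44 mm diameter, 60 mm tall, loose bystander; origin at the centre of its underside
Not all that is in view belongs to the job. What is shaped like the part that bears gauge_post but yellow is not meant.

How it is judged:
By the outcome, as a careful person would: the job done as asked, in the order asked, and still so for the second after the job is handed in, with the robot touching nothing.
It also fails if it takes over 51 s, if anything falls off the work surface, if the arm or the gripper's body presses on something with over 40 N, if the wrist force passes 120 N, or if a joint passes its speed limit or range.

## Working session

There is one attempt and no reset: what is moved stays moved. The work goes in short steps, Python scripts to look and compute and a shell command to move; the robot and the scene stay as the last step left them, time stands still between calls to the robot, and variables do not carry over. Pictures are saved under pics/ and viewed, and the job is handed in when it is done.

```bash
mkdir -p pics; cat > h.py <<'E'
import numpy as np, cv2
from workcell import bot
def K(p):
    f=p["pixels"].shape[0]/2/np.tan(np.radians(p["vertical_fov"])/2); return f
def proj(p,X):
    X=np.atleast_2d(X); c=X@np.array(p["R"]).T+np.array(p["t"]); f=K(p)
    return np.c_[f*c[:,0]/c[:,2]+p["cx"], f*c[:,1]/c[:,2]+p["cy"]]
def atz(p,uv,z):
    f=K(p); R=np.array(p["R"]); t=np.array(p["t"])
    d=R.T@np.array([(uv[0]-p["cx"])/f,(uv[1]-p["cy"])/f,1]); o=-R.T@t
    return o+d*(z-o[2])/d[2]
E
python3 - <<'E'
from h import *
s=bot.observe(); print(s, bot.grasp_offset)
for n in ["side","top","wrist"]:
    p=bot.grab_frame(n); cv2.imwrite(f"pics/a_{n}.png",p["pixels"]); print(n,p["vertical_fov"],np.round(p["t"],3),np.round(p["R"],3).tolist())
    for th in ["lane","jaw","cam","lever_knob","gauge_post","reagent","beaker","driver","spare_roller"]:
        r=bot.trace(p,th)
        print(th,[(round(d["score"],2),np.round(d["point"]).tolist(),int(d["region"].sum())) for d in r][:3])
E
```

```text
{'clock': 0.0, 'qpos': array([ 1.15883612,  0.52203329, -0.03634139,  1.59998295,  0.02119236,
        1.02114834, -0.11274891]), 'qd': array([ 0.00195192, -0.00027168, -0.00125665, -0.00134737,  0.00134044,
        0.00033805, -0.00031693]), 'joint_efforts': array([ 5.41414247e-04, -9.27118492e+01,  1.98040254e+00, -3.69943357e+01,
        1.80507096e-02,  7.89305835e-03,  1.55312456e-06]), 'position': array([ 0.20932446, -0.58853801,  0.23072255]), 'tool_rot': array([-3.14040766e+00,  7.27723174e-05,  3.41809052e-01]), 'force': array([0.06031577, 0.33641882, 0.81267833]), 'moment': array([ 0.02762072, -0.00358442, -0.00389901]), 'grip_width': 0.08543903066754155} 0.0187
side 54.37124933598436 [-0.415  0.309  0.665] [[0.805, -0.593, 0.014], [-0.433, -0.603, -0.671], [0.406, 0.534, -0.742]]
lane [(0.79, [335.0, 272.0], 13887)]
jaw [(0.72, [340.0, 271.0], 1305)]
cam [(0.66, [337.0, 272.0], 14256)]
lever_knob [(0.62, [319.0, 283.0], 1256)]
gauge_post [(0.67, [294.0, 219.0], 1470), (0.62, [210.0, 151.0], 597)]
reagent [(0.63, [227.0, 170.0], 1374), (0.17, [200.0, 225.0], 1381)]
beaker [
[... 225 characters left out ...]
[(0.78, [329.0, 212.0], 7888)]
jaw [(0.55, [341.0, 209.0], 401), (0.22, [329.0, 214.0], 8252)]
cam [(0.94, [346.0, 226.0], 389)]
lever_knob [(0.82, [343.0, 226.0], 412), (0.51, [328.0, 209.0], 8019)]
gauge_post [(0.9, [285.0, 202.0], 873), (0.59, [177.0, 210.0], 865), (0.54, [219.0, 218.0], 570)]
reagent [(0.75, [220.0, 219.0], 576)]
beaker [(0.91, [254.0, 264.0], 530)]
driver [(0.85, [425.0, 188.0], 360), (0.28, [331.0, 211.0], 7755)]
spare_roller [(0.72, [433.0, 239.0], 308)]
wrist 67.64794770772777 [-0.625 -0.041  0.38 ] [[0.335, -0.942, 0.0], [-0.892, -0.317, 0.323], [-0.304, -0.109, -0.946]]
lane []
jaw []
cam []
lever_knob []
gauge_post []
reagent []
beaker []
driver []
spare_roller []
```

View pics/a_side.png

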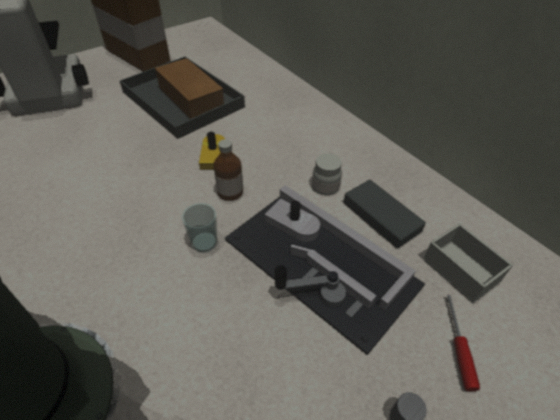

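View pics/a_top.png

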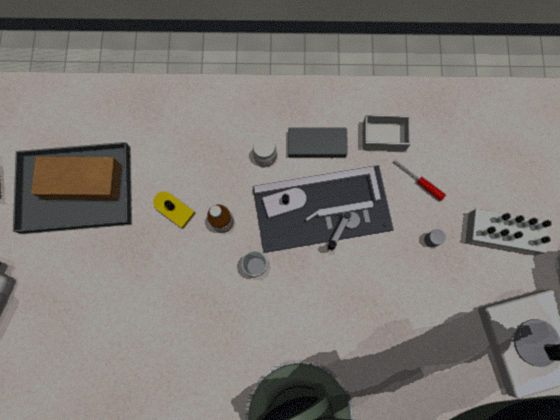

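The real gauge is aluminium with a black post, at top (285,200) and side (294,212). The look-alike is yellow, at top (173,208) and side (211,148). Other dark round things that could be confused are the lever knob at top (332,245) and the bolt at top (350,214). I choose the aluminium gauge and will check it in a crop.

```bash
python3 - <<'E'
from h import *
p=bot.grab_frame("top"); q=bot.grab_frame("side")
a=cv2.resize(p["pixels"][155:265,240:400],None,fx=5,fy=5,interpolation=cv2.INTER_CUBIC)
cv2.imwrite("pics/b_top.png",cv2.convertScaleAbs(a,alpha=1.8))
b=cv2.resize(q["pixels"][180:355,215:435],None,fx=3.4,fy=3.4,interpolation=cv2.INTER_CUBIC)
cv2.imwrite("pics/b_side.png",cv2.convertScaleAbs(b,alpha=2))
r=bot.trace(p,"lane")[0]["region"].astype(np.uint8)
c=max(cv2.findContours(r,0,2)[0],key=cv2.contourArea); 
print(cv2.minAreaRect(c), cv2.approxPolyDP(c,5,True)[:,0].tolist())
r=bot.trace(q,"lane")[0]["region"].astype(np.uint8)
c=max(cv2.findContours(r,0,2)[0],key=cv2.contourArea); print(cv2.approxPolyDP(c,5,True)[:,0].tolist())
E
```

```text
((323.5270080566406, 211.66217041015625), (76.77432250976562, 132.66998291015625), 80.53767395019531) [[379, 167], [254, 186], [263, 251], [325, 241], [333, 249], [339, 239], [393, 230]]
[[282, 187], [225, 239], [277, 288], [367, 354], [424, 283], [410, 267]]
```

View pics/b_top.png

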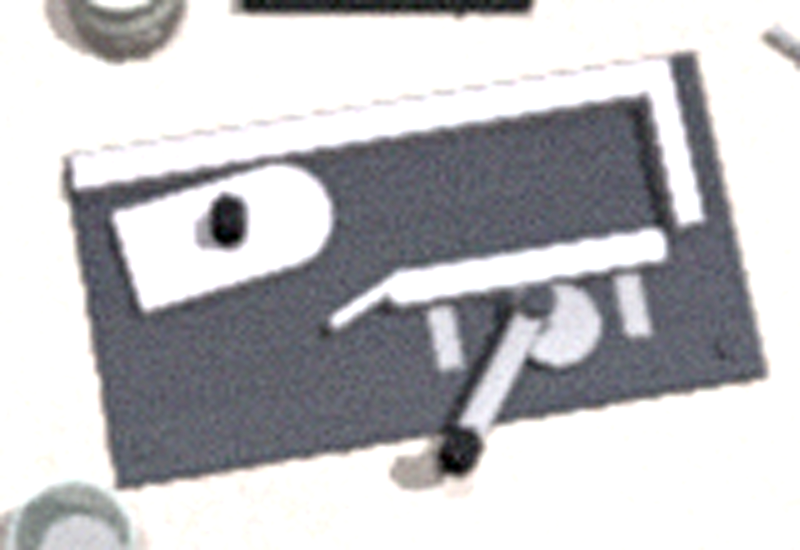

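View pics/b_side.png

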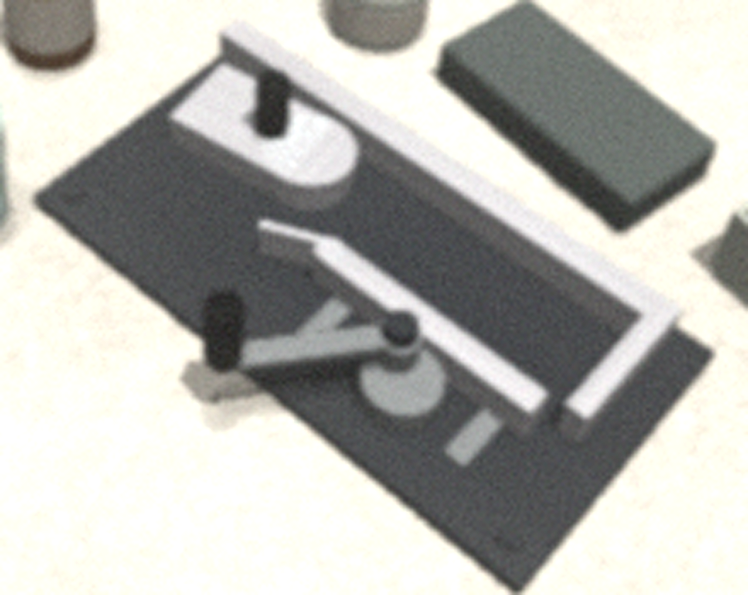

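Both crops show the aluminium gauge with its black post, skewed a few degrees with its nose towards the fence. The lever sits near its open end. Next I fit the lane's pose to the visible corners.

```bash
cat > fit.py <<'E'
from h import *
from scipy.optimize import least_squares
def lw(pose,P):
    x,y,a=pose; P=np.atleast_2d(P)/1000.
    return np.c_[x+np.cos(a)*P[:,0]-np.sin(a)*P[:,1], y+np.sin(a)*P[:,0]+np.cos(a)*P[:,1],P[:,2]]
def wl(pose,X):
    x,y,a=pose; d=np.asarray(X)[:2]-[x,y]; return 1000*np.array([np.cos(a)*d[0]+np.sin(a)*d[1],-np.sin(a)*d[0]+np.cos(a)*d[1]])
E
python3 - <<'E'
from fit import *
p=bot.grab_frame("top"); q=bot.grab_frame("side")
T=[((100,-130,10),(695,52)),((-100,-130,10),(766,375)),((-100,250,10),(120,487)),((70,245,40),(78,188)),((70,-90,40),(641,97))]
S=[((-100,250,10),(37,200)),((-100,-130,10),(518,592)),((100,-130,10),(713,350)),((70,-90,40),(640,308))]
t=np.array([np.r_[a,(np.array(b)+.5)/5-.5+[240,155]] for a,b in T]); s=np.array([np.r_[a,(np.array(b)+.5)/3.4-.5+[215,180]] for a,b in S])
f=lambda v:np.r_[(proj(p,lw(v,t[:,:3]))-t[:,3:]).ravel(),(proj(q,lw(v,s[:,:3]))-s[:,3:]).ravel()]
r=least_squares(f,[.6,-.1,.17]); v=r.x; print(v,np.round(r.fun.reshape(-1,2),1).tolist()); np.save("lane.npy",v)
for c in (0,.2,.4):
    a=np.radians(125)+c; k=lw(v,[-43+100*np.cos(a),100*np.sin(a),99]); print(c,k,proj(p,k),proj(q,k))
print("knob end",lw(v,[-43+100*np.cos(np.radians(217)),100*np.sin(np.radians(217)),75]))
print("bolt",lw(v,[-43,0,55]))
for uv in [(332.0-.5+.4,245)]: print(wl(v,atz(p,uv,.099)))
# image features
tt=lambda U,V:np.array([(U+.5)/5-.5+240,(V+.5)/5-.5+155]); ss=lambda U,V:np.array([(U+.5)/3.4-.5+215,(V+.5)/3.4-.5+180])
def tri(u1,u2):
    A=[]
    def f(X): return np.r_[proj(p,X)[0]-u1,proj(q,X)[0]-u2]
    r=least_squares(f,[.5,0,.07]); return r.x,np.round(r.fun,1)
for n,a,b in [("knobtop",tt(455,440),ss(225,300)),("posttop",tt(230,205),ss(275,82)),("bolttop",tt(540,300),ss(402,318))]:
    X,e=tri(a,b); print(n,X,e,wl(v,X),a,b)
for U,V in [(145,312),(112,212),(333,215)]: print("gauge",wl(v,atz(p,tt(U,V),.035)))
for n in ["reagent","beaker","spare_roller","driver"]:
    for d in bot.trace(p,n)[:1]: print(n,d["point"],atz(p,d["point"],.03))
for n in ["reagent","beaker"]:
    for d in bot.trace(q,n)[:1]: print(n,d["point"],atz(q,d["point"],.05))
E
```

```text
[ 0.58018776 -0.12091451  0.18388589] [[0.4, -0.1], [1.1, 0.8], [-0.5, 1.1], [-0.6, 0.8], [1.8, -0.4], [-1.8, -2.3], [0.5, -1.4], [0.9, -0.5], [0.6, 1.0]]
0 [[ 0.46654378 -0.05873088  0.099     ]] [[323.6760618  237.78781862]] [[280.23720049 255.12478588]]
0.2 [[ 0.45405037 -0.07430596  0.099     ]] [[329.5640966  242.48384541]] [[279.75025391 264.09596778]]
0.4 [[ 0.44490029 -0.09205263  0.099     ]] [[336.28140861 245.96072367]] [[281.49665484 273.30550451]]
knob end [[ 0.47039988 -0.20254715  0.075     ]]
bolt [[ 0.53791271 -0.12877712  0.055     ]]
[-123.19316459   64.07188899]
knobtop [ 0.45451885 -0.07757322  0.09068634] [-0.1  0.2  0.2 -0. ] [-115.62518838   65.58930521] [330.6 242.6] [280.82352941 267.88235294]
posttop [0.58563048 0.04542416 0.07406992] [-0.5  0.9  0.8 -0.2] [ 35.76620421 162.53908434] [285.6 195.6] [295.52941176 203.76470588]
bolttop [ 0.53895594 -0.12839122  0.06117575] [-0.  0.  0. -0.] [-41.90380431   0.18863391] [347.6 214.6] [332.88235294 273.17647059]
gauge [ -4.84891994 217.32162933]
gauge [ 56.10102861 226.30252534]
gauge [ 32.58688434 102.24601481]
reagent [217.2, 219.8] [0.52711497 0.23768988 0.03      ]
beaker [253.8, 261.3] [0.41017364 0.13082633 0.03      ]
spare_roller [434.5, 237.8] [ 0.4817553  -0.37600336  0.03      ]
driver [429.1, 188.3] [ 0.62628384 -0.3687001   0.03      ]
reagent [227.3, 172.3] [0.52974435 0.23940508 0.05      ]
beaker [201.0, 226.1] [0.39784135 0.12788615 0.05      ]
```

```bash
cat > go.py <<'E'
import sys
from fit import *
from scipy.spatial.transform import Rotation as Ro
def rem(target,yaw_deg=None):
    s=bot.observe(); R=Ro.from_euler("xyz",s["tool_rot"])
    d=R.inv().apply(np.array(target)-s["position"])/.025
    print("t",round(s["clock"],2),"pos",np.round(s["position"],4),"rpy",np.round(np.degrees(s["tool_rot"]),1),"F",np.round(s["force"],1),"w",round(s["grip_width"],4),"j",np.round(s["qpos"],2))
    print("shift units (x,y,z):",np.round(d,3))
    if yaw_deg is not None:
        rv=(R.inv()*Ro.from_euler("xyz",[np.pi,0,np.radians(yaw_deg)])).as_rotvec()
        print("turn units:",np.round(np.degrees(rv)/360,4))
if __name__=="__main__":
    a=[float(x) for x in sys.argv[1:]]; rem(a[:3],a[3] if len(a)>3 else None)
E
python3 -m handwheel '[[0,0,0,0,0,0.028],[0,0,0,0,0,0.028],[0,0,0,0,0,0.028],[0,0,0,0,0,0.028],[0,0,0,0,0,0.029],[0,0,0,0,0,0]]' -1 20
python3 go.py 0.4535 -0.078 0.15 -31
```

```text
clock: 2.85
position: [0.2097, -0.5888, 0.2313]
tool_rot: [3.141, 0.0, -0.543]
force: [-0.7, 0.2, 0.0]
grip_width: 0.0853
t 2.85 pos [ 0.2097 -0.5888  0.2313] rpy [180.    0.  -31.1] F [-0.7  0.2  0. ] w 0.0853 j [ 1.01  0.53  0.18  1.61 -0.11  1.01 -0.89]
shift units (x,y,z): [ -2.206 -22.533   3.246]
turn units: [ 0.      0.     -0.0003]
```

```bash

python3 -m handwheel '[[-0.1,-1,0,0,0,0],[-0.1,-1,0,0,0,0],[-0.1,-1,0,0,0,0],[-0.1,-1,0,0,0,0],[-0.1,-1,0,0,0,0],[-0.1,-1,0,0,0,0],[-0.1,-1,0,0,0,0],[-0.1,-1,0,0,0,0]]' 
python3 -m handwheel '[[-0.1,-1,0,0,0,0],[-0.1,-1,0,0,0,0],[-0.1,-1,0,0,0,0],[-0.1,-1,0,0,0,0],[-0.1,-1,0,0,0,0],[-0.1,-1,0,0,0,0],[-0.1,-1,0,0,0,0],[-0.1,-1,0,0,0,0]]' 
python3 go.py 0.4535 -0.078 0.15 -31
```

```text
clock: 3.85
position: [0.2963, -0.4067, 0.2315]
tool_rot: [3.141, -0.0, -0.539]
force: [0.8, -0.3, 0.4]
grip_width: 0.0858
clock: 4.85
position: [0.3827, -0.2252, 0.2315]
tool_rot: [3.141, -0.0, -0.539]
force: [0.2, 0.9, -0.5]
grip_width: 0.0852
t 4.85 pos [ 0.3827 -0.2252  0.2315] rpy [180.   -0.  -30.9] F [ 0.2  0.9 -0.5] w 0.0852 j [ 0.36  0.23  0.05  2.06 -0.01  0.85 -1.7 ]
shift units (x,y,z): [-0.591 -6.51   3.257]
turn units: [ 0.     -0.0001  0.0004]
```

```bash

python3 -m handwheel '[[-0.1,-1,0,0,0,0],[-0.1,-1,0,0,0,0],[-0.1,-1,0,0,0,0],[-0.1,-1,0,0,0,0],[-0.1,-1,0.5,0,0,0],[-0.1,-1,0.9,0,0,0],[0,-0.5,0.9,0,0,0],[0,0,0,0,0,0]]' 
cat > seek.py <<'E'
import sys
from fit import *
v=np.load("lane.npy")
def tri(obs):
    def f(X): return np.concatenate([proj(p,X)[0]-u for p,u in obs])
    r=least_squares(f,[.5,0,.07]); return r.x,np.round(r.fun,1)
E
python3 - <<'E'
from seek import *
p=bot.grab_frame("wrist"); 
cv2.imwrite("pics/c_w.png",cv2.convertScaleAbs(p["pixels"],alpha=1.6))
for n in ["lever_knob","cam","gauge_post"]:
  print(n,[(round(d["score"],2),d["point"],int(d["region"].sum())) for d in bot.trace(p,n)])
a=np.radians(125)+.234
print(proj(p,lw(v,[[-43+100*np.cos(a),100*np.sin(a),99],[-43,0,60],[100,-130,10],[-100,250,10]])))
E
python3 go.py 0.4535 -0.078 0.15 -31
```

```text
clock: 5.85
position: [0.4532, -0.0785, 0.173]
tool_rot: [3.141, 0.002, -0.539]
force: [-0.0, -1.5, 1.1]
grip_width: 0.0856
lever_knob [(0.85, [285.8, 105.3], 5110), (0.53, [200.7, 88.6], 61113)]
cam [(0.64, [286.6, 107.1], 5108)]
gauge_post [(0.62, [87.1, 137.1], 10117)]
[[ 276.16885937  218.82184118]
 [ 276.53380653   76.46008562]
 [ 280.54395836 -214.60560739]
 [ 142.93081333  279.38826175]]
t 6.05 pos [ 0.4538 -0.0798  0.1747] rpy [-1.80e+02 -1.00e-01 -3.12e+01] F [ 0.5 -0.2 -0.8] w 0.0854 j [ 0.08  0.34 -0.04  2.07  0.02  0.72 -2.09]
shift units (x,y,z): [-0.049 -0.057  0.989]
turn units: [-0.0001 -0.0002 -0.0004]
```

View pics/c_w.png

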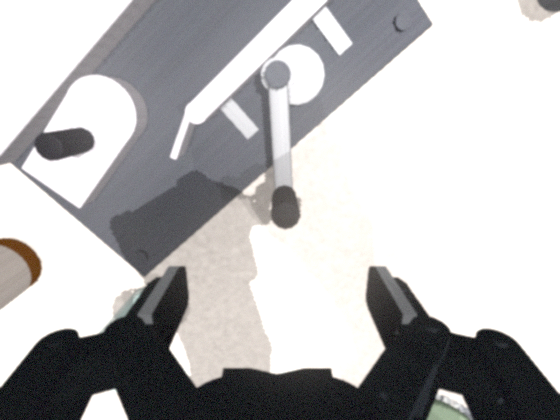

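```bash

python3 - <<'E'
from seek import *
p=bot.grab_frame("wrist"); 
cv2.imwrite("pics/d_w.png",cv2.convertScaleAbs(cv2.resize(p["pixels"][170:245,240:340],None,fx=7,fy=7,interpolation=cv2.INTER_CUBIC),alpha=2.5,beta=20))
for c in np.arange(.2,.45,.04):
  a=np.radians(125)+c
  print(c,lw(v,[-43+100*np.cos(a),100*np.sin(a),99]),proj(p,lw(v,[[-43+100*np.cos(a),100*np.sin(a),99]])))
E
```

```text
0.2 [[ 0.45405037 -0.07430596  0.099     ]] [[270.57522623 219.70501809]]
0.24000000000000002 [[ 0.45193919 -0.07770313  0.099     ]] [[275.92578583 219.76505639]]
0.28 [[ 0.44996554 -0.08118201  0.099     ]] [[281.27492975 219.62585289]]
0.32000000000000006 [[ 0.44813259 -0.08473703  0.099     ]] [[286.61762221 219.28744611]]
0.36000000000000004 [[ 0.44644327 -0.0883625   0.099     ]] [[291.94881938 218.74993123]]
0.4 [[ 0.44490029 -0.09205263  0.099     ]] [[297.26346268 218.01346141]]
0.44000000000000006 [[ 0.4435061  -0.09580151  0.099     ]] [[302.55647214 217.07824965]]
```

View pics/d_w.png

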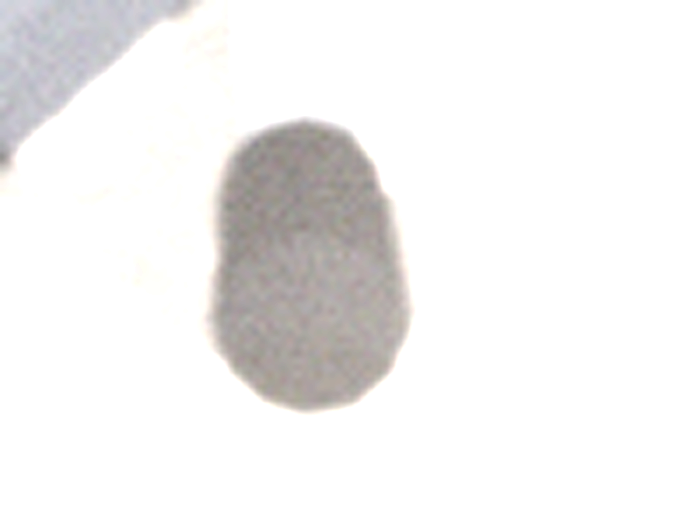

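```bash

python3 - <<'E'
from seek import *
p=bot.grab_frame("wrist"); cv2.imwrite("pics/e_w.png",cv2.convertScaleAbs(cv2.resize(p["pixels"][0:300,0:440],None,fx=1.8,fy=1.8,interpolation=cv2.INTER_CUBIC),alpha=1.2))
k=atz(p,(284.1,214.3),.099); b=atz(p,(277,73),.06)
print(k,wl(v,k),b,wl(v,b),np.degrees(np.arctan2(*(k-b)[1::-1])), np.linalg.norm((k-b)[:2]))
for n,uv,z in [("corner -100,250",(147,275.5),.01),("corner -100,-130",(431,23),.01),("jawcorner?",(188,113),.04)]:
    print(n,wl(v,atz(p,uv,z)))
E
python3 go.py 0.4502 -0.082 0.15 -28
```

```text
[ 0.45256242 -0.08510745  0.099     ] [-118.92627633   58.53983429] [ 0.5406321  -0.13225407  0.06      ] [-40.9622266   -3.91557697] 151.8383792004864 0.09989530242191078
corner -100,250 [-98.09127173 242.27771643]
corner -100,-130 [ -97.18859715 -132.2259052 ]
jawcorner? [-13.06113095  72.499015  ]
t 6.15 pos [ 0.4538 -0.0797  0.1746] rpy [-1.80e+02 -1.00e-01 -3.12e+01] F [ 0.2  1.  -0.3] w 0.0854 j [ 0.08  0.35 -0.04  2.08  0.02  0.72 -2.09]
shift units (x,y,z): [-0.076  0.155  0.983]
turn units: [-0.0001 -0.0002 -0.0088]
```

View pics/e_w.png

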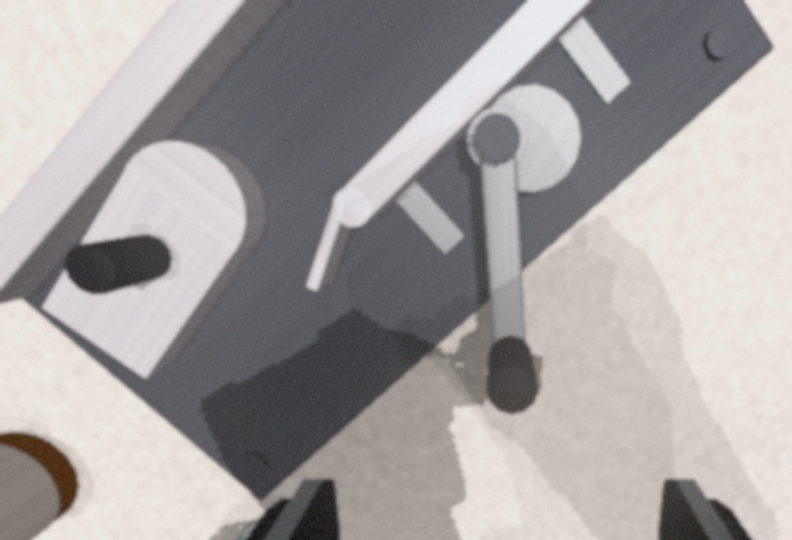

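```bash

cat > refit.py <<'E'
from seek import *
p=bot.grab_frame("top"); q=bot.grab_frame("side"); w=bot.grab_frame("wrist")
T=[((100,-130,10),(695,52)),((-100,-130,10),(766,375)),((-100,250,10),(120,487)),((70,245,40),(78,188)),((70,-90,40),(641,97)),((-43,0,60),(540,300))]
S=[((-100,250,10),(37,200)),((-100,-130,10),(518,592)),((100,-130,10),(713,350)),((70,-90,40),(640,308)),((-43,0,60),(402,318))]
W=[((-100,250,10),(262,498)),((-100,-130,10),(772,47)),((-43,0,60),(497,137)),]
t=np.array([np.r_[a,(np.array(b)+.5)/5-.5+[240,155]] for a,b in T]); s=np.array([np.r_[a,(np.array(b)+.5)/3.4-.5+[215,180]] for a,b in S])
W=np.array([np.r_[a,(np.array(b)+.5)/1.8-.5] for a,b in W])
f=lambda v,:np.r_[(proj(p,lw(v,t[:,:3]))-t[:,3:]).ravel()/.7,(proj(q,lw(v,s[:,:3]))-s[:,3:]).ravel()/.8,(proj(w,lw(v,W[:,:3]))-W[:,3:]).ravel()/2]
for sel,name in [((1,1,1),"all"),((1,0,0),"top"),((0,1,0),"side"),((0,0,1),"wrist")]:
    m=np.r_[np.full(2*len(t),sel[0]),np.full(2*len(s),sel[1]),np.full(2*len(W),sel[2])]
    r=least_squares(lambda x:f(x)*m,v,loss="soft_l1"); print(name,np.round(r.x,4),np.round(r.fun[m>0].reshape(-1,2),1).tolist())
    if name=="all": np.save("lane2.npy",r.x)
E
python3 refit.py
```

```text
all [ 0.5811 -0.1208  0.1822] [[0.6, -0.5], [1.4, 0.8], [-0.9, 0.9], [-0.8, 0.5], [2.6, -0.9], [0.0, 0.2], [-1.6, -3.3], [0.9, -2.2], [1.5, -0.8], [1.2, 1.0], [0.0, 0.6], [-1.2, 1.7], [0.9, 0.3], [-0.7, 0.8]]
top [ 0.5816 -0.1202  0.181 ] [[0.3, -0.6], [1.0, 0.6], [-1.3, 0.5], [-1.1, 0.1], [2.3, -1.1], [-0.4, 0.0]]
side [ 0.579  -0.1212  0.1871] [[-2.9, -2.0], [0.5, -1.2], [0.8, -0.4], [0.4, 1.5], [-0.8, 1.5]]
wrist [ 0.5816 -0.1219  0.183 ] [[-0.9, 1.3], [1.4, -0.4], [-0.3, 0.1]]
```

```bash
cp lane2.npy lane.npy; 
python3 go.py 0.4515 -0.083 0.062 -28.2
python3 -m handwheel '[[-0.03,0.18,0,0,0,-0.0083],[0,0,0.5,0,0,0],[0,0,0.8,0,0,0],[0,0,1,0,0,0],[0,0,1,0,0,0],[0,0,0.8,0,0,0],[0,0,0.4,0,0,0],[0,0,0,0,0,0]]' 
python3 go.py 0.4515 -0.083 0.062 -28.2
```

```text
t 6.3 pos [ 0.4537 -0.0794  0.1742] rpy [-180.    -0.   -31.2] F [-0.4  0.7 -0.1] w 0.0855 j [ 0.08  0.35 -0.04  2.08  0.02  0.72 -2.09]
shift units (x,y,z): [-3.000e-03  1.700e-01  4.488e+00]
turn units: [-0.     -0.0001 -0.0083]
clock: 7.3
position: [0.4503, -0.0825, 0.0608]
tool_rot: [3.141, 0.001, -0.492]
force: [-0.1, 0.1, 1.4]
grip_width: 0.0851
t 7.3 pos [ 0.4503 -0.0825  0.0608] rpy [ 1.80e+02  1.00e-01 -2.82e+01] F [-0.1  0.1  1.4] w 0.0851 j [ 0.09  0.55 -0.04  2.16  0.06  0.44 -2.07]
shift units (x,y,z): [ 0.051 -0.004 -0.05 ]
turn units: [ 0.0001  0.0002 -0.    ]
```

```bash

python3 -m handwheel '[[0,0,0,0,0,0],[0,0,0,0,0,0],[0,0,0,0,0,0],[0,0,0,0,0,0],[0,0,0,0,0,0],[0,0,0,0,0,0],[0,0,0,0,0,0],[0,0,0,0,0,0]]' 1 20
python3 - <<'E'
from seek import *
w=bot.grab_frame("wrist"); cv2.imwrite("pics/f_w.png",cv2.convertScaleAbs(w["pixels"],alpha=1.4))
s=bot.observe(); P=s["position"]; l=wl(v,P); print(P,l,np.degrees(np.arctan2(l[1],l[0]+43))-125,np.hypot(l[0]+43,l[1]),s["force"],s["moment"],s["grip_width"])
E
```

```text
clock: 8.3
position: [0.4507, -0.0826, 0.0616]
tool_rot: [-3.141, -0.0, -0.492]
force: [-1.2, 0.3, 7.1]
grip_width: 0.0214
[ 0.45072664 -0.08264333  0.06158833] [-121.3416584    61.19558804] 17.00527918603882 99.4098357181114 [-2.14921767 -0.36303595  6.47064153] [-0.07695976  0.324416   -0.03970288] 0.021446433362237328
```

View pics/f_w.png

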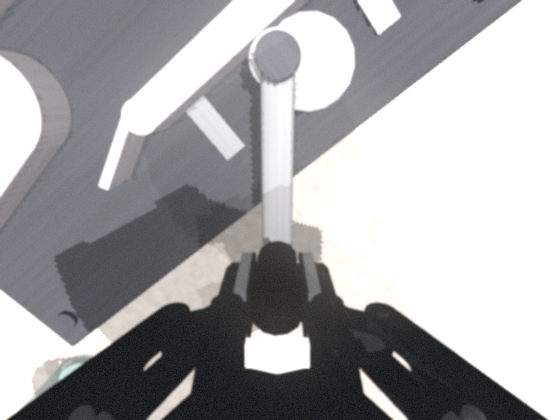

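```bash
cat > st.py <<'E'
from seek import *
s=bot.observe(); P=s["position"]; l=wl(v,P); c=np.radians(np.degrees(np.arctan2(l[1],l[0]+43))%360-125); print(np.round(P,4),np.round(l,1),"cam",round(c,3),"jaw",13.7*c,"r",np.hypot(l[0]+43,l[1]),"F",np.round(s["force"],1),np.round(s["moment"],2),"yaw",np.degrees(s["tool_rot"]),s["grip_width"],s["clock"])
E
python3 -m handwheel '[[0.034,0.522,0,0,0,-0.0208],[0.034,0.522,0,0,0,-0.0208],[0.034,0.522,0,0,0,-0.0208],[0.034,0.522,0,0,0,-0.0208],[0,0,0,0,0,0]]'
python3 st.py
```

```text
clock: 8.98
position: [0.4389, -0.1337, 0.0616]
tool_rot: [3.142, -0.001, 0.03]
force: [-0.3, -0.8, 8.4]
grip_width: 0.0216
[ 0.4389 -0.1337  0.0616] [-142.2   13.1] cam 0.829 jaw 11.35250536948136 r 100.09542101804001 F [-0.3 -0.8  8.4] [-0.18  0.21  0.24] yaw [ 1.79994941e+02 -3.55436901e-02  1.69570670e+00] 0.021608641157642494 8.975
```

```bash

python3 -m handwheel '[[0.034,0.522,0,0,0,-0.0208],[0.034,0.522,0,0,0,-0.0208],[0.034,0.522,0,0,0,-0.0208],[0.034,0.522,0,0,0,-0.0208],[0.034,0.522,0,0,0,-0.0208],[0,0,0,0,0,0],[0,0,0,0,0,0]]'
python3 st.py
```

```text
clock: 9.85
position: [0.4615, -0.1933, 0.0616]
tool_rot: [3.141, -0.0, 0.681]
force: [-0.4, -2.0, 6.7]
grip_width: 0.0216
[ 0.4615 -0.1933  0.0616] [-130.8  -49.6] cam 1.475 jaw 20.201364783828478 r 100.81763809719577 F [-0.4 -2.   6.7] [-0.37  0.15  0.2 ] yaw [ 1.79964865e+02 -8.56997674e-03  3.90466156e+01] 0.0216352325532316 9.85
```

```bash

python3 -m handwheel '[[0.02,0.275,0,0,0,-0.011],[0.02,0.275,0,0,0,-0.011],[0,0,0,0,0,0],[0,0,0,0,0,0]]'
python3 st.py
```

```text
clock: 10.35
position: [0.471, -0.2034, 0.0616]
tool_rot: [3.141, 0.001, 0.819]
force: [-1.9, -4.9, 7.9]
grip_width: 0.0211
[ 0.471  -0.2034  0.0616] [-123.3  -61.2] cam 1.611 jaw 22.07664652311589 r 100.94566051449591 F [-1.9 -4.9  7.9] [-0.81  0.47  0.17] yaw [1.79969930e+02 4.36019052e-02 4.69536304e+01] 0.02109976020912127 10.35
```

```bash

python3 -m handwheel '[[0,0,0,0,0,0],[0,0,0,0,0,0],[0,0,0,0,0,0],[0,0,-0.5,0,0,0],[0,0,-1,0,0,0],[0,0,-1,0,0,0],[0,0,-1,0,0,0],[0,0,-1,0,0,0]]' -1
python3 go.py 0.576 -0.12 0.22 10.4
```

```text
clock: 11.35
position: [0.471, -0.2028, 0.1755]
tool_rot: [3.141, -0.0, 0.822]
force: [-0.6, -0.2, -0.8]
grip_width: 0.0852
t 11.35 pos [ 0.471  -0.2028  0.1755] rpy [180.   -0.   47.1] F [-0.6 -0.2 -0.8] w 0.0852 j [ 0.69  0.46 -0.53  1.93  0.31  0.83 -0.75]
shift units (x,y,z): [ 5.284  0.825 -1.78 ]
turn units: [ 0.00e+00 -1.00e-04  1.02e-01]
```

```bash

python3 -m handwheel '[[0,0,-0.5,0,0,0.0255],[0,0,-0.5,0,0,0.0255],[0,0,-0.5,0,0,0.0255],[0,0,-0.5,0,0,0.0255]]'
python3 - <<'E'
from go import *
v=np.load("lane.npy"); X=lw(v,[-10,40,220])[0]; print(X); rem(X,10.44)
E
```

```text
clock: 11.85
position: [0.471, -0.2026, 0.2251]
tool_rot: [-3.142, -0.001, 0.176]
force: [-0.5, 0.6, 0.4]
grip_width: 0.0854
[ 0.56406583 -0.083311    0.22      ]
t 11.85 pos [ 0.471  -0.2026  0.2251] rpy [-180.    -0.    10.1] F [-0.5  0.6  0.4] w 0.0854 j [ 0.6   0.37 -0.39  1.88  0.18  0.92 -1.27]
shift units (x,y,z): [ 4.501 -4.047  0.207]
turn units: [-0.     -0.0001 -0.0009]
```

```bash

python3 -m handwheel '[[0.9,-0.8,0,0,0,-0.001],[0.9,-0.8,0,0,0,0],[0.9,-0.8,0,0,0,0],[0.9,-0.8,0,0,0,0],[0.9,-0.8,0,0,0,0],[0,0,0,0,0,0]]'
python3 - <<'E'
from seek import *
p=bot.grab_frame("wrist"); im=cv2.convertScaleAbs(p["pixels"],alpha=1.2); 
v=np.load("lane.npy")
cv2.imwrite("pics/g_w.png",im)
for n,P in {"fence":[[70,-90,40],[70,80,40],[70,-90,10],[70,80,10]],"jaw":[[8,-80,40],[8,80,40]],"bolt":[[-43,0,60]],"knob":[[-43+100*np.cos(np.radians(125)+1.606),100*np.sin(np.radians(125)+1.606),99]]}.items(): print(n,np.round(proj(p,lw(v,P)),1).tolist())
print(bot.observe()["position"])
t=bot.grab_frame("top"); cv2.imwrite("pics/g_t.png",cv2.convertScaleAbs(cv2.resize(t["pixels"][140:270,150:400],None,fx=3.2,fy=3.2,interpolation=cv2.INTER_CUBIC),alpha=1.5))
E
```

```text
clock: 12.6
position: [0.5638, -0.0814, 0.2245]
tool_rot: [-3.14, -0.001, 0.191]
force: [-0.6, -0.7, -0.6]
grip_width: 0.0852
fence [[410.4, 102.9], [239.0, 101.4], [399.2, 102.4], [242.2, 101.0]]
jaw [[392.4, 164.5], [240.8, 163.2]]
bolt [[316.5, 215.8]]
knob [[376.7, 303.8]]
[ 0.56310322 -0.08296947  0.22433343]
```

View pics/g_w.png

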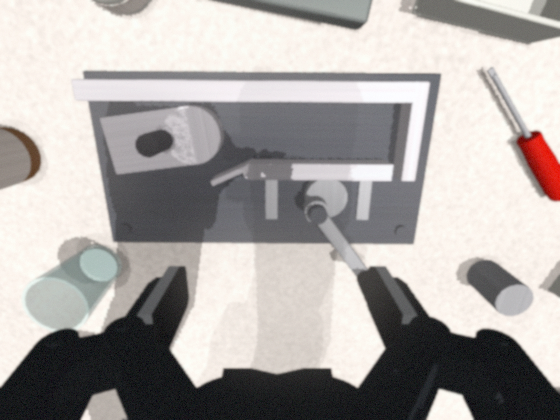

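```bash

python3 - <<'E'
from seek import *
p=bot.grab_frame("wrist"); v=np.load("lane.npy")
g=cv2.cvtColor(p["pixels"],cv2.COLOR_BGR2GRAY).astype(float)
cv2.imwrite("pics/h_w.png",cv2.convertScaleAbs(cv2.resize(p["pixels"][70:190,225:425],None,fx=4,fy=4,interpolation=cv2.INTER_CUBIC),alpha=1.2))
def prof(c): return g[60:260,c-3:c+4].mean(1)
for c in (280,300,380):
    print(c,[int(x) for x in prof(c)[20:130]])
E
```

```text
280 [189, 193, 195, 195, 196, 196, 196, 195, 195, 196, 197, 196, 197, 196, 197, 198, 198, 196, 188, 168, 134, 105, 99, 99, 99, 98, 98, 97, 97, 97, 96, 98, 97, 97, 96, 96, 95, 95, 95, 95, 94, 93, 92, 92, 92, 93, 93, 92, 93, 91, 92, 92, 91, 92, 91, 91, 90, 89, 88, 89, 87, 88, 88, 87, 88, 88, 88, 88, 88, 86, 84, 76, 69, 62, 61, 60, 64, 75, 87, 91, 93, 95, 97, 99, 100, 101, 100, 101, 101, 100, 102, 102, 103, 102, 102, 101, 99, 96, 89, 81, 79, 78, 77, 79, 77, 78, 78, 77, 77, 77]
300 [190, 195, 195, 197, 197, 198, 197, 196, 197, 197, 198, 198, 198, 198, 198, 199, 199, 198, 191, 172, 139, 109, 98, 99, 99, 99, 97, 97, 97, 97, 96, 96, 97, 97, 97, 96, 95, 97, 95, 95, 94, 93, 93, 93, 94, 93, 94, 94, 93, 94, 93, 93, 93, 92, 93, 92, 92, 90, 90, 90, 90, 90, 89, 88, 89, 89, 89, 90, 89, 90, 90, 90, 89, 90, 88, 81, 74, 76, 87, 94, 98, 111, 139, 165, 175, 175, 176, 176, 175, 175, 176, 176, 177, 179, 179, 177, 175, 170, 153, 116, 83, 73, 70, 69, 69, 68, 67, 66, 66, 64]
380 [191, 206, 209, 209, 209, 209, 208, 208, 207, 209, 209, 210, 211, 210, 210, 209, 210, 210, 208, 197, 170, 128, 102, 99, 101, 99, 100, 99, 100, 100, 99, 100, 101, 101, 101, 100, 99, 99, 99, 99, 100, 100, 99, 98, 99, 100, 100, 100, 99, 99, 99, 98, 99, 98, 98, 98, 98, 98, 98, 98, 98, 98, 99, 98, 97, 97, 97, 99, 98, 99, 98, 96, 97, 98, 96, 95, 92, 91, 95, 99, 102, 118, 156, 190, 204, 208, 207, 207, 207, 207, 207, 208, 208, 208, 208, 208, 207, 202, 185, 147, 110, 100, 99, 99, 98, 98, 98, 98, 97, 97]
```

View pics/h_w.png

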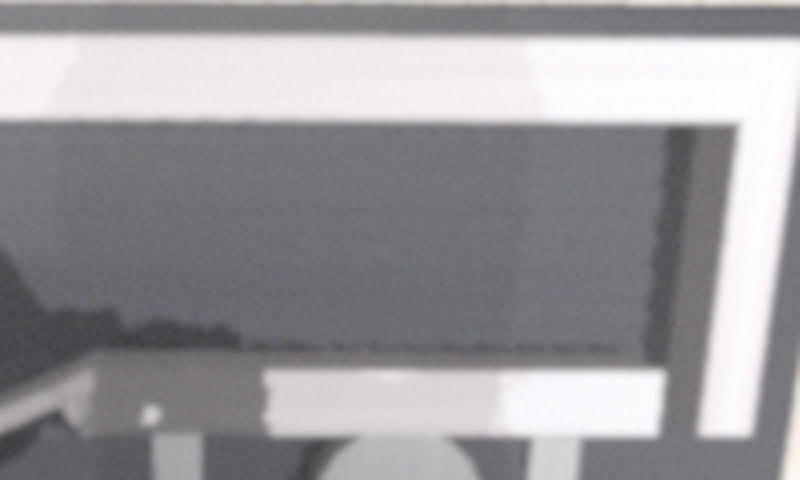

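View pics/g_t.png

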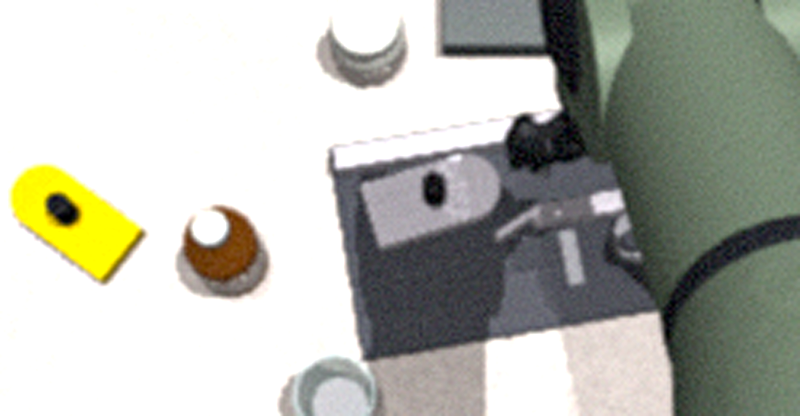

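```bash

python3 - <<'E'
from seek import *
p=bot.grab_frame("wrist"); v=np.load("lane.npy")
cv2.imwrite("pics/i_w.png",cv2.convertScaleAbs(cv2.resize(p["pixels"][70:190,80:260],None,fx=4.4,fy=4.4,interpolation=cv2.INTER_CUBIC),alpha=1.5))
print(K(p),bot.observe()["position"],bot.observe()["tool_rot"])
E
```

```text
313.41049431451376 [ 0.56256738 -0.08462736  0.22412501] [3.14127038e+00 1.59431073e-04 1.86773242e-01]
```

View pics/i_w.png

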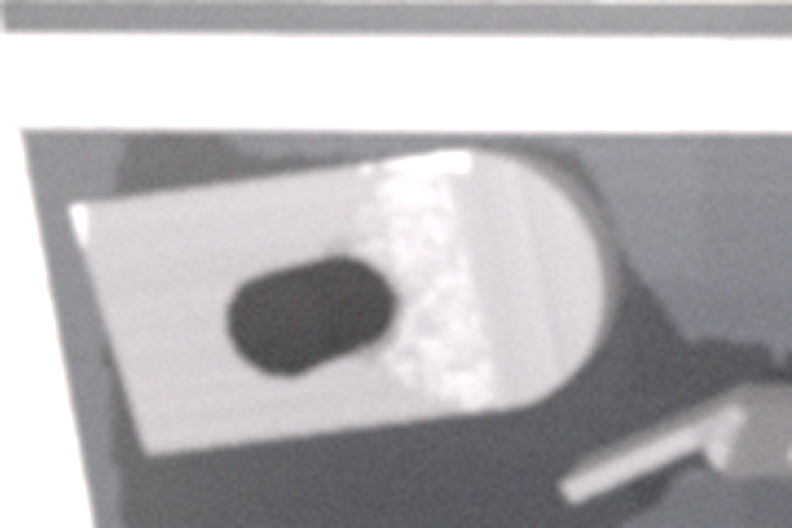

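```bash

python3 - <<'E'
from go import *
p=bot.grab_frame("wrist"); v=np.load("lane.npy")
L={"posttop":((143.9,142.8),.08),"postbase":((156.8,138.8),.035),"c1":((96.7,116.2),.035),"c2":((113.2,172.6),.035),"nose":((217.6,135.5),.035),"fenceedge280":((280,99.5),.04),"fenceedge380":((380,100.4),.04),"jaw300":((300,161.9),.04),"jaw380":((380,161.9),.04)}
D={}
for k,(u,z) in L.items(): X=atz(p,u,z); D[k]=X; print(k,np.round(X,4),np.round(wl(v,X),1))
e=D["c1"]-D["c2"]; print("gauge yaw vs lane",np.degrees(np.arctan2(e[1],e[0]))-np.degrees(v[2]),np.linalg.norm(e))
m=(D["c1"]+D["c2"])/2; d=D["nose"]-m; print("axis",np.degrees(np.arctan2(d[1],d[0]))+90-np.degrees(v[2]),np.linalg.norm(d),wl(v,(m+D["nose"])/2))
rem(D["posttop"]*[1,1,0]+[0,0,.2],10.44)
E
```

```text
posttop [0.5844 0.0416 0.08  ] [ 32.7 159.1]
postbase [0.5816 0.0459 0.035 ] [ 30.6 163.9]
c1 [0.5931 0.1076 0.035 ] [ 53.1 222.5]
c2 [0.5366 0.0899 0.035 ] [ -5.6 215.3]
nose [ 0.5967 -0.0159  0.035 ] [ 34.3 100.4]
fenceedge280 [ 0.6436 -0.0729  0.04  ] [70.1 35.8]
fenceedge380 [ 0.6611 -0.1702  0.04  ] [ 69.7 -63.1]
jaw300 [ 0.5863 -0.1053  0.04  ] [ 7.9 14.3]
jaw380 [ 0.6019 -0.188   0.04  ] [  8.3 -69.9]
gauge yaw vs lane 6.955451147477538 0.05911803290905007
axis 5.07426172085607 0.11898537261834563 [ 29.02444751 159.62150392]
t 12.85 pos [ 0.5626 -0.0847  0.2241] rpy [180.    0.   10.7] F [-0.9  0.1 -0.4] w 0.0857 j [ 0.35  0.47 -0.42  1.74  0.22  0.98 -1.54]
shift units (x,y,z): [ 1.794 -4.799  0.962]
turn units: [0.     0.     0.0007]
```

```bash

python3 -m handwheel '[[0.3,-0.8,0,0,0,-0.006],[0.3,-0.8,0,0,0,-0.006],[0.3,-0.8,0,0,0,-0.006],[0.3,-0.8,0,0,0,0],[0.3,-0.8,0,0,0,0],[0.3,-0.8,0,0,0,0],[0,0,0.5,0,0,0],[0,0,0,0,0,0]]'
python3 - <<'E'
from go import *
p=bot.grab_frame("wrist"); v=np.load("lane.npy")
cv2.imwrite("pics/j_w.png",cv2.convertScaleAbs(p["pixels"],alpha=1.5))
X=lw(v,[31.5,160,50])[0]; print(X,proj(p,lw(v,[[31.5,160,80],[31.5,160,35]]))); rem(X,17)
E
```

```text
clock: 13.85
position: [0.5746, 0.0437, 0.2102]
tool_rot: [-3.141, 0.002, 0.302]
force: [-0.6, 0.2, 0.4]
grip_width: 0.0854
[0.5831327  0.04222268 0.05      ] [[280.75334863 186.29450707]
 [280.22327326 174.54120421]]
t 13.9 pos [0.575  0.0433 0.2107] rpy [1.80e+02 1.00e-01 1.72e+01] F [-0.6  0.2 -0.9] w 0.0858 j [ 0.15  0.5  -0.46  1.73  0.26  0.97 -1.68]
shift units (x,y,z): [0.306 0.139 6.429]
turn units: [0.     0.0002 0.0007]
```

View pics/j_w.png

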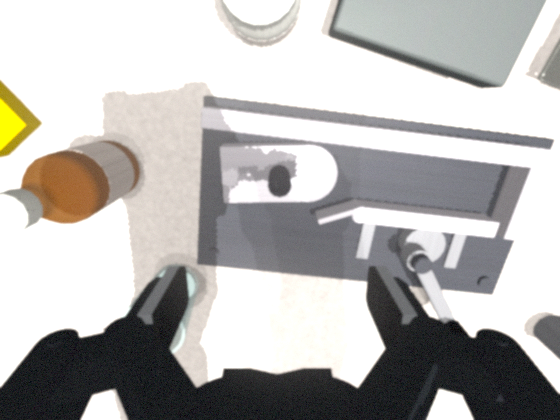

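```bash

python3 -m handwheel '[[0.3,0.12,0.6,0,0,0],[0,0,1,0,0,0],[0,0,1,0,0,0],[0,0,1,0,0,0],[0,0,1,0,0,0],[0,0,1,0,0,0],[0,0,0.7,0,0,0],[0,0,0,0,0,0]]'
python3 -m handwheel '[[0,0,0,0,0,0],[0,0,0,0,0,0]]'
python3 - <<'E'
from go import *
p=bot.grab_frame("wrist"); v=np.load("lane.npy")
cv2.imwrite("pics/k_w.png",cv2.convertScaleAbs(p["pixels"],alpha=1.5))
X=lw(v,[31.5,160,50])[0]; rem(X,17)
E
```

```text
clock: 14.9
position: [0.5828, 0.0428, 0.0525]
tool_rot: [-3.141, 0.002, 0.301]
force: [-0.5, 0.2, 0.5]
grip_width: 0.0854
clock: 15.15
position: [0.5839, 0.0431, 0.0547]
tool_rot: [3.141, -0.001, 0.301]
force: [-0.1, -0.8, -0.5]
grip_width: 0.0858
t 15.2 pos [0.5838 0.0431 0.0546] rpy [ 1.80e+02 -1.00e-01  1.72e+01] F [ 1.  -0.8 -0.1] w 0.0852 j [ 0.08  0.72 -0.37  1.82  0.39  0.68 -1.78]
shift units (x,y,z): [-0.037  0.023  0.183]
turn units: [ 0.     -0.0002  0.0007]
```

View pics/k_w.png

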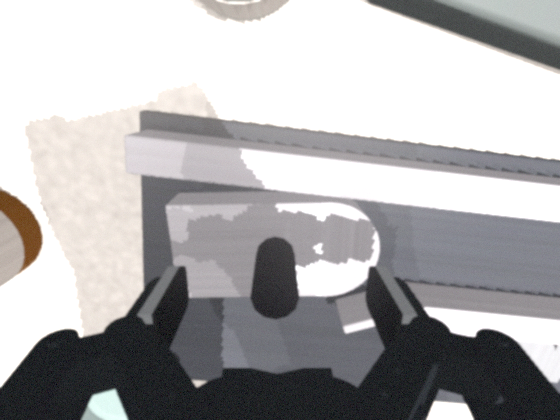

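```bash

python3 -m handwheel '[[0,0,0.15,0,0,0],[0,0,0,0,0,0],[0,0,0,0,0,0],[0,0,0,0,0,0],[0,0,0,0,0,0],[0,0,0,0,0,0],[0,0,0,0,0,0],[0,0,0,0,0,0]]' 1 20
python3 - <<'E'
from go import *
v=np.load("lane.npy"); s=bot.observe(); print(wl(v,s["position"]))
p=bot.grab_frame("wrist"); cv2.imwrite("pics/l_w.png",cv2.convertScaleAbs(p["pixels"],alpha=1.5))
rem(lw(v,[39,150,50])[0],10.44)
E
```

```text
clock: 16.2
position: [0.5834, 0.0431, 0.0501]
tool_rot: [-3.142, -0.0, 0.301]
force: [-1.2, -0.1, 4.3]
grip_width: 0.021
[ 31.93394985 160.84077158]
t 16.25 pos [0.5834 0.0431 0.0501] rpy [-180.    -0.    17.2] F [-0.2  1.1  5.2] w 0.0211 j [ 0.08  0.73 -0.37  1.82  0.4   0.67 -1.79]
shift units (x,y,z): [0.229 0.464 0.006]
turn units: [-0.     -0.      0.0189]
```

View pics/l_w.png

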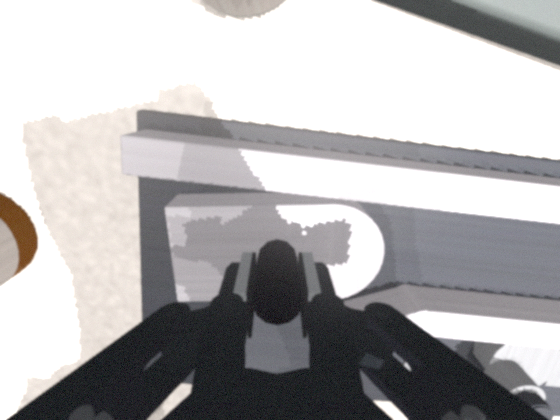

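```bash

python3 -m handwheel '[[0,0,0,0,0,0.0095],[0,0,0,0,0,0.0094],[0.11,0.2,0,0,0,0],[0.11,0.2,0,0,0,0],[0,0,0,0,0,0],[0,0,0,0,0,0]]'
python3 - <<'E'
from go import *
v=np.load("lane.npy"); s=bot.observe(); print(wl(v,s["position"]))
p=bot.grab_frame("wrist"); cv2.imwrite("pics/m_w.png",cv2.convertScaleAbs(p["pixels"],alpha=1.4))
rem(lw(v,[39,110,50])[0],10.44)
print(proj(p,lw(v,[[70,200,40],[70,40,40],[8,80,40],[8,-20,40]])))
E
```

```text
clock: 17.0
position: [0.591, 0.0336, 0.0501]
tool_rot: [3.141, -0.001, 0.182]
force: [0.9, -2.0, 5.1]
grip_width: 0.0211
[ 37.71580938 150.10091835]
t 17.05 pos [0.5909 0.0337 0.0501] rpy [180.   -0.   10.4] F [ 0.3 -1.5  6. ] w 0.0211 j [ 0.08  0.73 -0.34  1.8   0.37  0.67 -1.86]
shift units (x,y,z): [0.055 1.608 0.006]
turn units: [ 0.     -0.0001  0.    ]
[[179.12859977 203.41484256]
 [490.66698881 203.29796619]
 [397.79646616 305.06001344]
 [570.87201895 304.95966527]]
```

View pics/m_w.png

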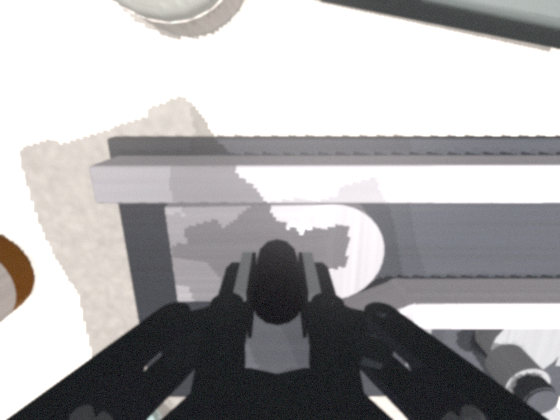

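```bash

python3 -m handwheel '[[0.05,0.2,0,0,0,0],[0,0.3,0,0,0,0],[0,0.3,0,0,0,0],[0,0.3,0,0,0,0],[0,0.3,0,0,0,0],[0,0.2,0,0,0,0],[0,0,0,0,0,0]]'
python3 - <<'E'
from go import *
v=np.load("lane.npy"); s=bot.observe(); print(wl(v,s["position"]),s["moment"])
p=bot.grab_frame("wrist"); cv2.imwrite("pics/n_w.png",cv2.convertScaleAbs(p["pixels"],alpha=1.4))
rem(lw(v,[39,80,50])[0],10.44)
E
```

```text
clock: 17.92
position: [0.5993, -0.0057, 0.0502]
tool_rot: [3.141, -0.0, 0.182]
force: [0.0, -2.0, 5.6]
grip_width: 0.0215
[ 38.7115345  109.89661484] [-0.33537224 -0.15136504 -0.02196541]
t 17.98 pos [ 0.5993 -0.0057  0.0501] rpy [180.   -0.   10.4] F [ 1.7 -2.1  6.5] w 0.0213 j [ 0.15  0.74 -0.34  1.78  0.37  0.69 -1.79]
shift units (x,y,z): [0.012 1.2   0.006]
turn units: [ 0.0001 -0.     -0.    ]
```

View pics/n_w.png

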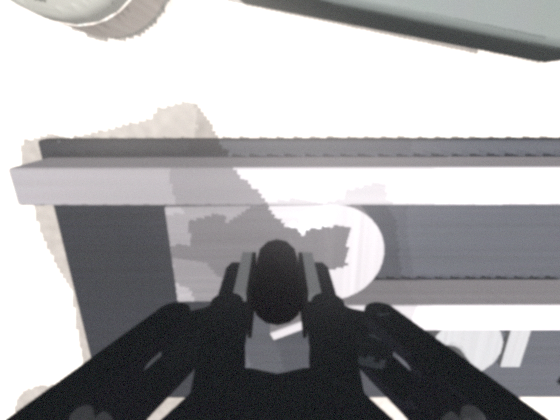

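```bash

python3 -m handwheel '[[0,0.2,0,0,0,0],[0,0.2,0,0,0,0],[0,0,0,0,0,0]]'; python3 st.py
python3 -m handwheel '[[0,0.2,0,0,0,0],[0,0.2,0,0,0,0],[0,0.2,0,0,0,0],[0,0,0,0,0,0]]'; python3 st.py
```

```text
clock: 18.35
position: [0.6011, -0.0155, 0.0502]
tool_rot: [3.141, -0.0, 0.182]
force: [1.0, -2.0, 5.5]
grip_width: 0.0215
[ 0.6011 -0.0155  0.0502] [ 38.7 100. ] cam -1.296 jaw -17.75510309843002 r 129.15574581249126 F [ 1.  -2.   5.5] [-0.34 -0.11 -0.03] yaw [ 1.79981518e+02 -1.51584453e-02  1.04355138e+01] 0.021455757540064815 18.35
clock: 18.85
position: [0.6038, -0.0303, 0.0501]
tool_rot: [3.141, -0.0, 0.182]
force: [1.6, -2.1, 5.8]
grip_width: 0.0212
[ 0.6038 -0.0303  0.0501] [38.7 85. ] cam -1.377 jaw -18.862740793663292 r 117.89740250107037 F [ 1.6 -2.1  5.8] [-0.39 -0.09 -0.04] yaw [ 1.79981954e+02 -1.79010025e-02  1.04318685e+01] 0.021238230049771968 18.85
```

```bash

python3 -m handwheel '[[0,0.2,0,0,0,0],[0,0.2,0,0,0,0],[0,0.2,0,0,0,0],[0,0.2,0,0,0,0],[0,0.2,0,0,0,0],[0,0.2,0,0,0,0],[0,0.2,0,0,0,0]]'; python3 st.py
python3 -m handwheel '[[0,0.2,0,0,0,0],[0,0.2,0,0,0,0],[0,0.2,0,0,0,0],[0,0.2,0,0,0,0],[0,0.2,0,0,0,0],[0,0.2,0,0,0,0],[0,0.2,0,0,0,0]]'; python3 st.py
```

```text
clock: 19.73
position: [0.6103, -0.064, 0.0501]
tool_rot: [-3.141, -0.001, 0.182]
force: [4.4, 3.7, 3.6]
grip_width: 0.0214
[ 0.6103 -0.064   0.0501] [38.9 50.6] cam -1.629 jaw -22.311694627834807 r 96.27314942842979 F [4.4 3.7 3.6] [ 0.68 -0.84 -0.2 ] yaw [-1.79992437e+02 -3.63277208e-02  1.04395336e+01] 0.02135847147960685 19.725
clock: 20.6
position: [0.6166, -0.0984, 0.0502]
tool_rot: [-3.141, -0.001, 0.182]
force: [4.1, 2.7, 4.3]
grip_width: 0.0212
[ 0.6166 -0.0984  0.0502] [38.9 15.6] cam -1.994 jaw -27.312700167459763 r 83.40538461859465 F [4.1 2.7 4.3] [ 0.66 -0.85 -0.31] yaw [-1.79988827e+02 -3.80030089e-02  1.04284178e+01] 0.02122384506714475 20.6
```

```bash

python3 -m handwheel '[[0.01,0.2,0,0,0,0],[0.01,0.2,0,0,0,0],[0,0.2,0,0,0,0],[0,0.2,0,0,0,0],[0,0.2,0,0,0,0],[0,0.2,0,0,0,0],[0,0.2,0,0,0,0],[0,0.1,0,0,0,0]]'; python3 st.py

```

```text
clock: 21.6
position: [0.6234, -0.1356, 0.0501]
tool_rot: [3.142, 0.0, 0.182]
force: [1.2, 2.9, 7.4]
grip_width: 0.0211
[ 0.6234 -0.1356  0.0501] [ 38.9 -22.1] cam 3.838 jaw 52.5746797078821 r 84.85043269510795 F [1.2 2.9 7.4] [ 0.52 -0.21 -0.11] yaw [1.79998997e+02 1.76266760e-02 1.04198810e+01] 0.021116681483165544 21.6
```

```bash

python3 -m handwheel '[[0,0.1,0,0,0,0],[0,0.1,0,0,0,0],[0,0,0,0,0,0]]'; python3 st.py
python3 -m handwheel '[[0,0.05,0,0,0,0],[0,0,0,0,0,0]]'; python3 st.py
```

```text
clock: 21.98
position: [0.6244, -0.1407, 0.0502]
tool_rot: [3.141, 0.0, 0.182]
force: [1.9, 0.4, 6.3]
grip_width: 0.0213
[ 0.6244 -0.1407  0.0502] [ 38.9 -27.3] cam 3.78 jaw 51.78019206374031 r 86.36312326286286 F [1.9 0.4 6.3] [ 0.13 -0.41 -0.09] yaw [1.79979727e+02 1.00368624e-02 1.04130510e+01] 0.021266874939827603 21.975
clock: 22.22
position: [0.6245, -0.1416, 0.0501]
tool_rot: [3.141, 0.0, 0.182]
force: [1.6, 1.7, 7.1]
grip_width: 0.0214
[ 0.6245 -0.1416  0.0501] [ 38.9 -28.3] cam 3.769 jaw 51.637108054034755 r 86.66315444596253 F [1.6 1.7 7.1] [ 0.35 -0.32 -0.09] yaw [1.79993914e+02 1.42294811e-02 1.04266587e+01] 0.021435554123635372 22.225
```

```bash

python3 -m handwheel '[[0,0.04,0,0,0,0],[0,0,0,0,0,0]]'; python3 st.py
```

```text
clock: 22.48
position: [0.6248, -0.1425, 0.0502]
tool_rot: [3.142, 0.0, 0.182]
force: [1.9, 2.1, 7.4]
grip_width: 0.0213
[ 0.6248 -0.1425  0.0502] [ 39.  -29.2] cam 3.759 jaw 51.49612931093368 r 87.01890814387971 F [1.9 2.1 7.4] [ 0.42 -0.33 -0.15] yaw [1.79995271e+02 1.18073114e-02 1.04269725e+01] 0.021331302289655976 22.475
```

```bash

python3 -m handwheel '[[0,0.04,0,0,0,0],[0,0,0,0,0,0]]'; python3 st.py
python3 -m handwheel '[[0,0.04,0,0,0,0],[0,0,0,0,0,0]]'; python3 st.py
```

```text
clock: 22.72
position: [0.6249, -0.1435, 0.0502]
tool_rot: [3.141, 0.0, 0.182]
force: [1.5, 2.5, 7.8]
grip_width: 0.0215
[ 0.6249 -0.1435  0.0502] [ 39.  -30.2] cam 3.748 jaw 51.34778139479352 r 87.35440400533398 F [1.5 2.5 7.8] [ 0.4  -0.3  -0.19] yaw [1.79994030e+02 1.36588437e-02 1.04329122e+01] 0.02149387016816199 22.725
clock: 22.98
position: [0.6251, -0.1444, 0.0501]
tool_rot: [-3.142, 0.0, 0.182]
force: [1.7, 1.8, 7.2]
grip_width: 0.0209
[ 0.6251 -0.1444  0.0501] [ 38.9 -31.2] cam 3.738 jaw 51.21110235681679 r 87.6714806227292 F [1.7 1.8 7.2] [ 0.5  -0.31 -0.1 ] yaw [-1.79999592e+02  1.50091515e-02  1.04330673e+01] 0.02094097516381241 22.975
```

```bash

python3 -m handwheel '[[0,0.04,0,0,0,0],[0,0,0,0,0,0]]'; python3 st.py
python3 -m handwheel '[[0,0.03,0,0,0,0],[0,0,0,0,0,0]]'; python3 st.py
```

```text
clock: 23.22
position: [0.6251, -0.1445, 0.0501]
tool_rot: [-3.141, 0.001, 0.183]
force: [-1.1, 6.9, 8.8]
grip_width: 0.0211
[ 0.6251 -0.1445  0.0501] [ 38.9 -31.3] cam 3.737 jaw 51.198135215285774 r 87.708298935121 F [-1.1  6.9  8.8] [ 1.29  0.06 -0.11] yaw [-1.79943739e+02  2.98385023e-02  1.04633653e+01] 0.021094614494815055 23.225
clock: 23.48
position: [0.6251, -0.1446, 0.0501]
tool_rot: [-3.14, 0.001, 0.183]
force: [-1.1, 10.3, 10.8]
grip_width: 0.0214
[ 0.6251 -0.1446  0.0501] [ 38.9 -31.3] cam 3.736 jaw 51.18675175731879 r 87.72747685184717 F [-1.1 10.3 10.8] [ 1.98  0.33 -0.16] yaw [-1.79902553e+02  4.30886397e-02  1.04866313e+01] 0.021448992048053582 23.475
```

```bash

python3 -m handwheel '[[0,0,0,0,0,0],[0,0,0,0,0,0],[0,0,0,0,0,0],[0,0,0,0,0,0]]' -1; python3 st.py
python3 - <<'E'
from seek import *
p=bot.grab_frame("wrist"); cv2.imwrite("pics/o_w.png",cv2.convertScaleAbs(p["pixels"],alpha=1.4))
E
```

```text
clock: 23.98
position: [0.6254, -0.1461, 0.0499]
tool_rot: [3.142, 0.0, 0.182]
force: [-0.2, 0.7, 0.4]
grip_width: 0.0853
[ 0.6254 -0.1461  0.0499] [ 38.9 -32.9] cam 3.72 jaw 50.96247041134088 r 88.264829442174 F [-0.2  0.7  0.4] [ 0.   -0.04 -0.  ] yaw [1.79997564e+02 1.86669704e-02 1.04294109e+01] 0.08529473559384358 23.975
```

View pics/o_w.png

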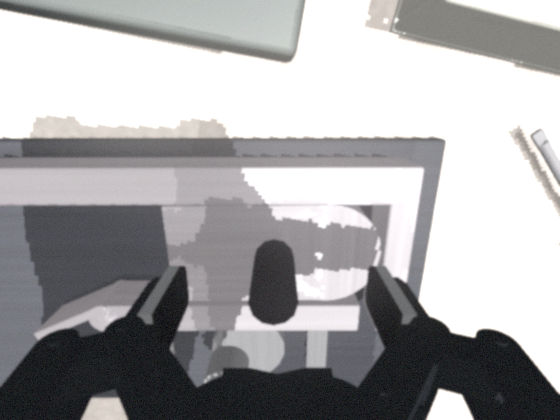

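```bash

python3 -m handwheel '[[0,0,-0.5,0,0,0],[0,0,-1,0,0,0],[0,0,-1,0,0,0],[0,0,-1,0,0,0],[0,0,-1,0,0,0],[-1,0,-1,0,0,0],[-1,0,-1,0,0,0],[-1,0,0,0,0,0]]'
python3 -m handwheel '[[0,0,0,0,0,0],[0,0,0,0,0,0]]'
python3 - <<'E'
from seek import *
p=bot.grab_frame("wrist"); cv2.imwrite("pics/p_w.png",cv2.convertScaleAbs(p["pixels"],alpha=1.3))
cv2.imwrite("pics/p_wc.png",cv2.convertScaleAbs(cv2.resize(p["pixels"][80:260,200:420],None,fx=3.6,fy=3.3,interpolation=cv2.INTER_CUBIC),alpha=1.6))
q=bot.grab_frame("side"); cv2.imwrite("pics/p_s.png",cv2.convertScaleAbs(q["pixels"],alpha=1.8))
print(bot.observe()["position"])
E
```

```text
clock: 25.02
position: [0.5518, -0.1597, 0.2152]
tool_rot: [3.14, -0.003, 0.182]
force: [-0.1, 0.1, 0.7]
grip_width: 0.0851
clock: 25.28
position: [0.5523, -0.1593, 0.2131]
tool_rot: [3.141, -0.001, 0.182]
force: [-0.1, -0.6, 0.3]
grip_width: 0.0854
[ 0.55232231 -0.15913234  0.2125673 ]
```

View pics/p_w.png

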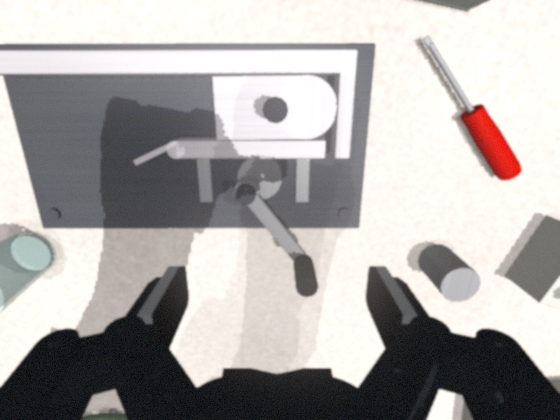

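View pics/p_wc.png

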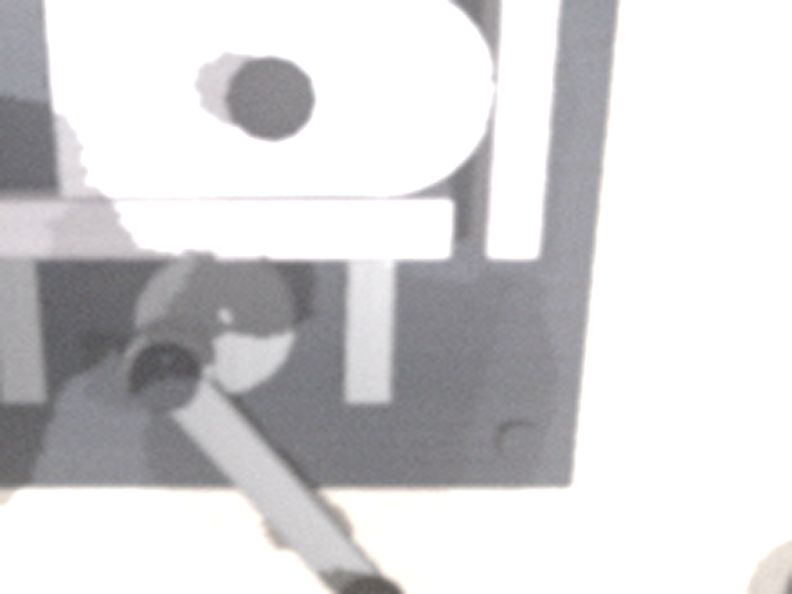

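View pics/p_s.png

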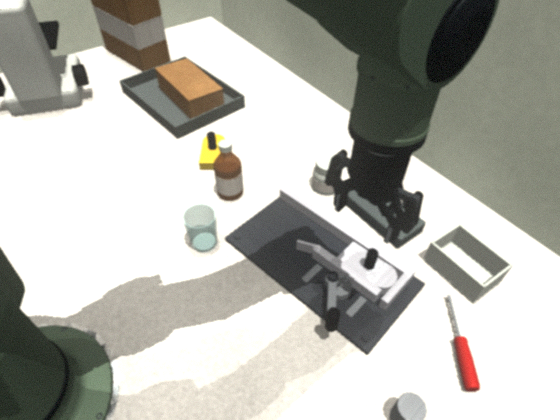

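The gauge's nose sits against the end stop at wrist crop (493,85). The bystanders are where they were. One numeric check before handing in.

```bash

python3 - <<'E'
from seek import *
p=bot.grab_frame("wrist"); v=np.load("lane.npy")
c=lambda U,V:((U+.5)/3.6-.5+200,(V+.5)/3.3-.5+80)
for n,uv,z in [("nose",c(493,85),.035),("stop top edge",c(497,85),.04),("stop edge low",c(486,250),.04),("post top",c(271,97),.08),("bolt",c(166,375),.06),("jaw face",c(300,198),.04)]:
    print(n,np.round(wl(v,atz(p,uv,z)),1))
k=atz(p,(307,287),.099); b=atz(p,c(166,375),.06); d=wl(v,k)-wl(v,b); print("cam",np.radians(np.degrees(np.arctan2(d[1],d[0]))%360-125),np.hypot(*d))
g=cv2.cvtColor(p["pixels"],cv2.COLOR_BGR2GRAY).astype(float)
for cc in (195,205): 
    print(cc,[int(x) for x in g[60:165,cc-3:cc+4].mean(1)])
cv2.imwrite("pics/q_k.png",cv2.convertScaleAbs(cv2.resize(p["pixels"][240:310,270:350],None,fx=7,fy=7,interpolation=cv2.INTER_CUBIC),alpha=2.2))
E
```

```text
nose [ 41.1 -90.9]
stop top edge [ 41.3 -91. ]
stop edge low [ -6.8 -91. ]
post top [ 39.3 -31.1]
bolt [-40.6  -2.2]
jaw face [  8.9 -38.8]
cam 1.5909080219851275 100.2614481147007
195 [197, 199, 199, 198, 198, 198, 199, 199, 199, 199, 197, 191, 172, 141, 113, 100, 98, 99, 100, 101, 101, 101, 100, 99, 100, 99, 100, 99, 100, 100, 99, 99, 98, 98, 98, 97, 97, 97, 96, 95, 96, 96, 96, 96, 96, 95, 94, 90, 86, 80, 76, 73, 72, 70, 70, 70, 69, 68, 69, 69, 68, 69, 67, 67, 68, 67, 67, 67, 66, 67, 66, 66, 66, 65, 64, 64, 66, 76, 86, 92, 105, 121, 129, 133, 133, 133, 132, 133, 131, 132, 132, 133, 134, 135, 134, 133, 129, 120, 102, 83, 75, 73, 73, 72, 72]
205 [198, 199, 199, 199, 199, 199, 198, 199, 199, 199, 198, 192, 173, 143, 114, 101, 100, 99, 101, 102, 103, 103, 102, 101, 102, 102, 101, 100, 102, 103, 101, 100, 99, 101, 101, 100, 100, 100, 100, 99, 98, 98, 99, 100, 99, 99, 98, 97, 94, 88, 80, 76, 74, 74, 75, 73, 72, 72, 73, 71, 71, 72, 71, 71, 70, 71, 71, 71, 71, 70, 70, 70, 69, 70, 67, 67, 70, 78, 88, 95, 108, 123, 132, 134, 134, 134, 134, 134, 133, 134, 134, 135, 137, 136, 136, 134, 131, 123, 110, 104, 105, 106, 106, 107, 106]
```

View pics/q_k.png

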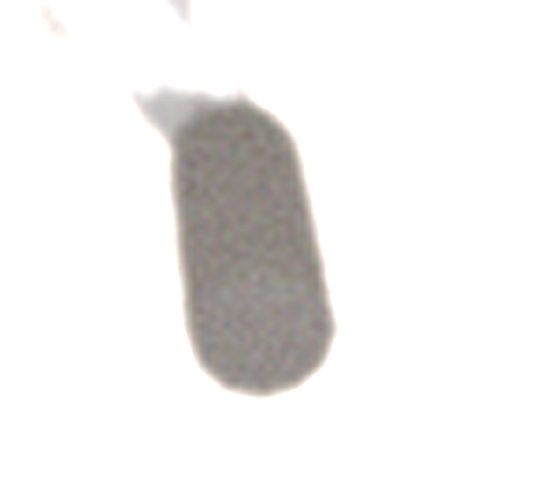

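```bash
python3 -c "
from workcell import bot
print(bot.job_done())"
```

```text
the job is handed in; nothing more can be done
None
```

The lane is set with about 2 mm of play and the gauge is fully home against the end stop. I handed the job in after about 25 s on the robot's clock.

**What I did:** I took the lever's knob in the fingers and turned the eccentric from about 0.30 to about 1.60 rad. I then took the aluminium gauge by its post, straightened its skew of about 7° and slid it along the plate until it met the stop. Contact came as a sideways force of about 10 N. After that I opened the fingers and raised the arm clear. I gripped the knob rather than only pushing it.

**Last checks:**
- **Setting:** The lever angle came out between 1.59 and 1.61 rad by the different readings. The lane width measured 61.9 to 62.2 mm in the picture taken after setting. That is roughly 1.9 to 2.2 mm of play.
- **Gauge home:** The nose and the stop face lie at the same place in the last picture. The post is 59.9 mm from the stop, against 60 mm expected.
- **Bystanders:** The bottle, beaker, screwdriver and steel roller looked unmoved in the last pictures. I did not measure their positions again.
- **Disagreements:** My fit of the lane was about 1 mm off along its length, so the stop was met at -31.3 mm instead of -30 mm. A single reading of the guide face in the last picture was 0.9 mm off the 8 mm aimed for. I put that down to picture error, because the lever angle had not changed.

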